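# Open the filter lid of the bench dust extractor

## Robot

A 7-joint arm with a two-finger parallel gripper is mounted at the origin on the work surface. World frame = base frame: x ahead of the robot, y to its left, z up, the work surface at z = 0. Lengths are in mm, angles in rad, forces in N, time in s.
With the tool pointing down it reaches from about 425 to 875 mm from the base axis. Payload 9.9 kg.
Tool frame: the origin (TCP) lies between the finger pads; the fingertips stand 25 mm ahead of it and the grasp point (between the pads) lies 6 mm ahead of it (tcp_to_tips is the distance from the TCP to the fingertips, in mm); z points along the fingers, y is the line along which they close (so a half turn about z gives the same grasp; the last joint's range is limited). The gripper opens to 85 mm and grips with 20 to 120 N. Pads are 22 mm wide; open, the fingers measure 114 mm over their backs; the gripper's body (76 mm by 85 mm) begins 54 mm behind the grasp point. The pads swing forward as they close: fully open they stand 13 mm farther back than shut.
Start: joints at [-1.25, 0.576, 0.025, 1.437, -0.015, 1.129, -0.057], TCP at [265.832, 620.454, 256.289] pointing down, gripper open.
Joint ranges: [-2.76, 2.76], [-0.34, 2.15], [-1.52, 1.57], [0.19, 2.46], [-1.09, 4.23], [0.17, 1.99], [-2.82, 2.82]. Speed limits (rad/s): [2.22, 2.22, 3.01, 3.01, 3.14, 3.14, 3.14].

## Interface

Orientations are given as a unit quaternion [w, x, y, z].
In Python, from workcell import read_state, get_image, camera_model, job_done, search_frame, tcp_to_tips gives the robot as it stands.
- The arm moves only by the tool send_rows, never from a script. Its argument "targets" is a list that holds one entry, the list of rows, each a list of 7 numbers: the shift along the tool's x, y, z in m, then the turn, a rotation vector about the tool's x, y, z in rad, then the closure, from -1 (fully open) to 1 (shut), so that 0 is half open. A call has 1 to 5 rows; each row is the pose to reach, as a shift and turn from the pose commanded when the call began, along the tool's axes at that moment; what a row does not reach only later rows make up. A row lasts 1/8 s, in which the tool goes at most 62.5 mm and 10.7 degrees, less where a joint would pass 70% of its speed; a pose out of reach is approached as far as the arm can. A call with a gripper value outside its range is refused whole. The fingers move at their own pace and stop on an object; "force" is the grip in N (left out, the last holds). Time passes only in rows, so rows that repeat a pose let the fingers close. It gives the time, the measured TCP pose, the force, the opening and the grip force at its end, in the units of the state.
- read_state(): the state, without advancing time (a new reading comes with each control period).
- get_image(name): name is "scene" or "top" or "wrist"; returns the picture (400x640x3 uint8, blue, green, red); there is no depth.
- camera_model(name): a dict with "fx", "fy", "cx", "cy" (pixels), "k1" (the pictures are not rectified: a ray, as slopes to the right and down, at radius r is drawn at 1 + k1 r^2 times it, then the intrinsics apply), "origin" and "attitude" of the camera in the world; the wrist camera has in their place "hand_eye" (4x4, takes a point from camera to tool coordinates, whose origin is the TCP and whose axes are the flange's). Camera axes: x right, y down, z forward; pixel columns grow to the right and rows downward; lengths in mm; the calibration is good to about 2 mm. A picture is of the moment at which its call begins: read the wrist's pose just before it. camera_model takes no time and is no camera call.
- job_done(): hands the job in; it is judged then, once.
Trained networks look in the newest picture that a camera, given by its name, has taken for a name from the list of things; names that differ only in an ending like _2 or _b are one class to them, and where a whole thing is asked for, a point or a joint stands for the part that bears it (a point fixed in the world has none). Each returns a list of dicts, best first, with "score" (0 to 1); they miss things now and then, are a little off and sometimes report something else, mostly with a low value. They report only what shows in the picture. A call takes as long as a camera call. They do not tell look-alikes from the thing itself.
- search_frame(camera, query): "uv" ([column, row] in pixels, amid what is visible of it).
The state is a dict: "t": time; "q": joint angles; "qvel": joint speeds; "tau": joint torques, N m; "tcp_pos": TCP position; "orientation": TCP orientation; "force": force on the tool from outside, world axes, zero at the start; "moment": the same for the moment, N m; "gripper_width": opening from 0.0 (shut) to 1.0 (fully open); "grip_force": force on a finger pad.
Only numpy, scipy, OpenCV 4.12 (cv2) and the standard library are available. Lean on these libraries where they do the work, as an engineer would, in place of code of your own. Each camera call takes 0.05 s, during which the arm holds its last target. There are 200 camera calls.

## Task

The filter of the small bench dust extractor is due for inspection. With the fingertips, press the snap tab in the middle of its deck all the way in, flush with the deck, where it stays, then push the released lid off the filter well, along the rails onto the empty parking ledge until it meets the end stop. Only press and push: do not lift or tip the lid, do not force it against the tab before that is pressed, leave the things around it alone, and finish clear.

Things in the scene. Friction and masses are not known exactly. Their poses are not given: they have to be found in the camera images.
- dust_unit: White box-shaped bench dust extractor, 140 (x) x 300 (y) mm, fixed to the bench. Origin: centre of its underside; z up; +y runs from the filter well to the parking ledge, the way the lid is pushed. Deck at z = 70 mm. Rails 8 mm wide, 10 mm high stand on the deck along both long sides (inner faces at x = +-62 mm); a rib 6 mm thick, 10 mm high closes the -y end (inner face at y = -144 mm).
- well (a point): Centre of the mouth of the filter well, at deck height: an opening 100 (x) x 94 (y) mm, 18 mm deep, with a pleated filter in it; at y = -87 mm in dust_unit's frame; under the lid at the start.
- end_stop (a point): Middle of the inner face of the end stop, at deck height: a rib 10 mm high, 6 mm thick across the +y end of the deck, at y = +144 mm in dust_unit's frame. The parking ledge is the plain deck between the tab and this stop.
- filter_lid: Loose grey flat lid, 120 (x) x 116 (y) x 8 mm, 0.14 to 0.28 kg, with a ridge across its middle; it rests on a 2 mm runner along each rail. Origin: centre of its underside; axes as dust_unit's. At the start it lies on the deck over the well, origin at y = -84 mm in dust_unit's frame; against the end stop, at y = +86 mm. Only the tab holds it; with the tab in it slides with about 1 to 3 N.
- lid_ridge (a point): Centre of the top face of the lid's ridge: 60 mm long along x, 12 mm thick along y, its top 28 mm above the lid's underside, so 20 mm above the lid's top face and 98 mm above the bench.
- snap_tab (a joint): Travel of the snap tab in m: 0 = up (its top 8 mm above the deck, blocking the lid), 0.008 = flush with the deck, 0.010 = the end of its travel (2 mm below the deck). A stiff catch: it moves straight down under about 4 N and stays where it is left; the lid's middle clears it from 0.006.
- tab_top (a point): Centre of the top face of the grey ribbed snap tab, 40 (x) x 36 (y) mm, in the middle of the deck just in front of the lid (the lid's edge is about 4 mm from the tab). Moves straight down with the tab.
- dental_cast: Bystander: loose horseshoe-shaped off-white stone model of teeth, about 62 x 63 x 27 mm, on the bench beyond the extractor. Origin: centre of its underside.
- sealer_jar: Bystander: loose closed jar, 56 mm across, 75 mm high, on the bench beyond the extractor. Origin: centre of its underside.
- wax_spatula: Bystander: loose plaster-mixing spatula 170 mm long, lying on the bench on the robot's side of the extractor. Origin: centre of its underside.
There are look-alikes about, which are no part of the job. There is more than one size of the filter_lid; the job needs the largest.

How it is judged:
By the outcome, as a careful person would: the job done as asked, in the order asked, and still so for the second after the job is handed in, with the robot touching nothing.
It also fails if it takes over 45 s, if anything falls off the work surface, if the arm or the gripper's body presses on something with over 40 N, if the wrist force passes 120 N, or if a joint passes its speed limit or range.

## Working session

There is one attempt and no reset: what is moved stays moved. The work goes in short steps, Python scripts to look and compute and a tool call to move; the robot and the scene stay as the last step left them, time stands still between calls to the robot, and variables do not carry over. Pictures are saved under pics/ and viewed, at most 10 in all, crops included, and the job is handed in when it is done.

Besides the shell and the picture viewer there is one more tool, called after "Call:" as a command line: name --argument value ..., lists and objects as JSON in quotes. send_rows: Moves the arm, as the interface text tells. Its arguments: {"type":"object","properties":{"targets":{"type":"array","items":{"type":"array","items":{"type":"array","items":{"type":"number"}}}},"force":{"type":"number"}},"required":["targets"]}

```bash
mkdir -p pics; cat > h.py <<'E'
import numpy as np,cv2
from scipy.spatial.transform import Rotation as R
from workcell import *
def cam(name,st=None):
    m=camera_model(name)
    if 'hand_eye' in m:
        st=st or read_state(); T=np.array(m['hand_eye']); q=st['orientation']
        Rw=R.from_quat([q[1],q[2],q[3],q[0]]).as_matrix()
        return m,Rw@T[:3,:3],Rw@T[:3,3]+np.array(st['tcp_pos'])
    a=np.array(m['attitude'],float)
    Rm=a if a.shape==(3,3) else R.from_quat([a[1],a[2],a[3],a[0]]).as_matrix()
    return m,Rm,np.array(m['origin'],float)
def w(c,uv,z):
    m,Rm,o=c
    K=np.array([[m['fx'],0,m['cx']],[0,m['fy'],m['cy']],[0,0,1.]])
    p=cv2.undistortPoints(np.array([[uv]],float),K,np.array([m['k1'],0,0,0.]))[0,0]
    d=Rm@np.array([p[0],p[1],1]); return o+d*(z-o[2])/d[2]
def px(c,P):
    m,Rm,o=c; p=Rm.T@(np.array(P,float)-o); s=p[:2]/p[2]; s=s*(1+m['k1']*(s@s))
    return np.array([m['fx']*s[0]+m['cx'],m['fy']*s[1]+m['cy']])
E
python3 - <<'E'
from h import *
print(read_state())
for n in('top','scene'):
    cv2.imwrite(f'pics/{n}0.png',get_image(n)); c=cam(n); print(n,camera_model(n))
    for q,z in(('filter_lid',78),('lid_ridge',98),('tab_top',78),('dust_unit',70)):
        for r in search_frame(n,q)[:4]: print(q,r['uv'],round(r['score'],2),w(c,r['uv'],z).round())
E
```

```text
{'t': 0.0, 'q': array([-1.24979828,  0.57652866,  0.02483236,  1.43792482, -0.0150369 ,
        1.12898332, -0.05649406]), 'qvel': array([ 0.00059273, -0.0003754 ,  0.00053146, -0.00139415, -0.00012416,
        0.00126504, -0.00089995]), 'tau': array([-1.00024012e-03, -7.65751719e+01,  2.25003116e+00, -2.85952467e+01,
        1.52573740e-02,  1.31023474e-02,  1.54784243e-05]), 'tcp_pos': array([265.65027855, 620.07562873, 255.43872749]), 'orientation': array([-1.43727523e-04,  2.01003318e-01,  9.79590209e-01, -8.17652416e-04]), 'force': array([ 0.29093859,  0.42260571, -0.75921207]), 'moment': array([-0.03331191,  0.04423421,  0.02546001]), 'grip_force': 0.0, 'gripper_width': 0.9952843887881004}
top {'fx': 422.49611966291354, 'fy': 422.49611966291354, 'cx': 317.9399113333854, 'cy': 196.24828219761943, 'k1': 0.011309297623639383, 'origin': array([ 402.38931297,  -84.86647387, 1167.59497235]), 'attitude': array([ 0.02800632, -0.70047251,  0.71229141, -0.03456665])}
filter_lid [443.1, 206.6] 0.83 [ 467. -419.   78.]
filter_lid [391.2, 293.1] 0.74 [ 249. -278.   78.]
filter_lid [316.0, 1
[... 226 characters left out ...]
nit [265.3, 165.0] 0.69 [584.  41.  70.]
scene {'fx': 396.9179355600649, 'fy': 396.9179355600649, 'cx': 318.940082590058, 'cy': 193.08299100043186, 'k1': -0.09926598758639478, 'origin': array([1253.67988804,   20.16710415,  969.5231523 ]), 'attitude': array([-0.22902356,  0.61457532,  0.70721749, -0.26398636])}
filter_lid [272.4, 146.2] 0.94 [ 306. -270.   78.]
filter_lid [215.0, 193.1] 0.58 [ 532. -396.   78.]
lid_ridge [274.7, 149.5] 0.97 [ 342. -253.   98.]
lid_ridge [210.7, 195.7] 0.95 [ 560. -396.   98.]
lid_ridge [320.4, 205.5] 0.61 [551. -75.  98.]
tab_top [340.7, 217.3] 0.61 [570. -15.  78.]
dust_unit [353.6, 228.0] 0.88 [596.  25.  70.]
dust_unit [339.2, 217.1] 0.69 [564. -19.  70.]
```

View pics/top0.png

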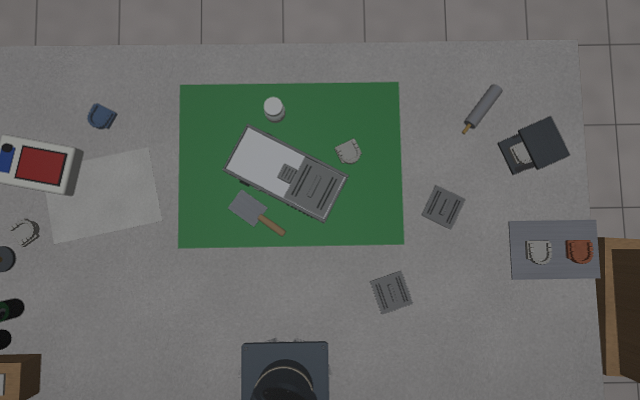

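View pics/scene0.png

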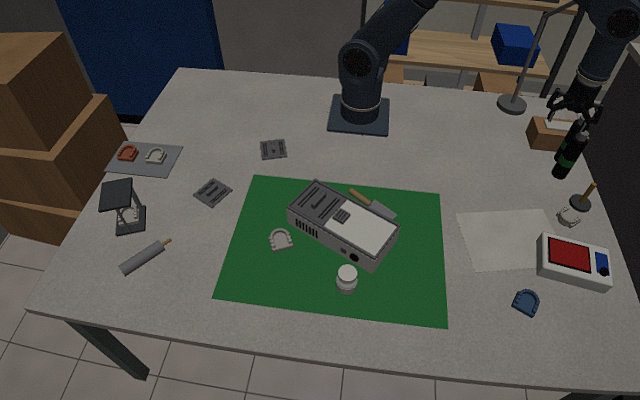

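The top picture shows the unit on the green mat: lid at about (318,186), tab at (287,173), ledge at the upper left. The spatula is below it, with the jar and the cast above. The two grey lids off the mat are look-alikes. I'll enlarge this area to get the pose.

```bash
python3 - <<'E'
from h import *
a=cv2.imread('pics/top0.png')[115:230,215:360]
cv2.imwrite('pics/topc.png',cv2.resize(a,None,fx=5,fy=5,interpolation=cv2.INTER_CUBIC))
E
```

```text
(no output)
```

View pics/topc.png

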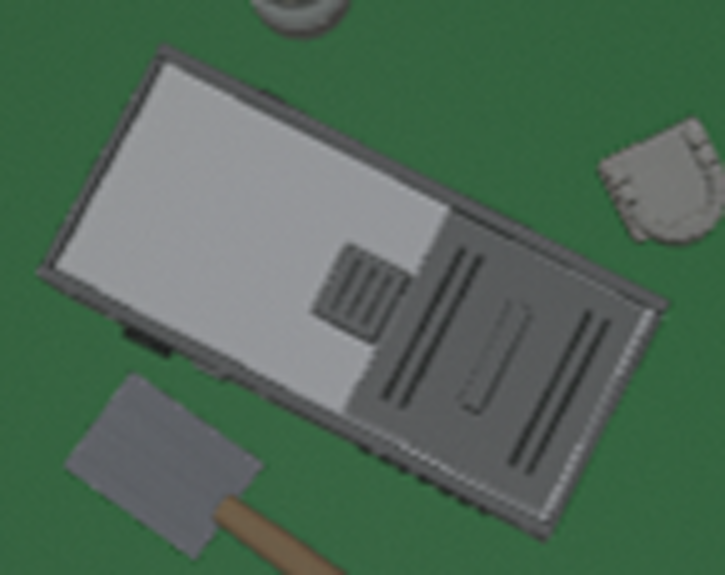

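The crop shows the rail corners at about (163,47), (40,272), (545,538) and (665,303), the tab at (362,292) and the ridge at (497,358). I'll fit the unit's pose from these.

```bash
cat > fit.py <<'E'
from h import *
from scipy.optimize import least_squares
def U(p,P):
    c,s=np.cos(p[2]),np.sin(p[2]); return np.array([p[0]+c*P[0]-s*P[1],p[1]+s*P[0]+c*P[1],P[2]])
def fit(c,obs,p0): 
    f=lambda p:np.concatenate([px(c,U(p,P))-uv for uv,P in obs])
    r=least_squares(f,p0); return r.x,r.fun.reshape(-1,2)
E
python3 - <<'E'
from fit import *
c=cam('top'); k=lambda u,v:np.array([(u+.5)/5+215-.5,(v+.5)/5+115-.5])
obs=[]
# far = world +x ; +y axis to upper left
A,B,C,D=k(163,47),k(40,272),k(545,538),k(665,303)
for q in(A,B,C,D): print(w(c,q,80).round(1))
# +y world ~ image left; unit +y ~ (world +y, some +x); unit +x is right of +y => far side (+x world)
obs=[(A,(70,150,80)),(B,(-70,150,80)),(C,(-70,-150,80)),(D,(70,-150,80)),(k(362,292),(0,-4,78)),(k(497,358),(0,-84,98))]
p,r=fit(c,obs,[560,-10,-.4]); print(p,np.degrees(p[2]),r.round(1))
for P in((0,-4+0,78),(0,-84,98),(0,86,98)): print(U(p,P))
E
```

```text
[691.8  86.2  80. ]
[573.8 150.2  80. ]
[ 431.6 -109.2   80. ]
[ 552.4 -173.8   80. ]
[ 5.62657067e+02 -1.19412318e+01 -4.95947534e-01] -28.41570056415302 [[-0.2 -1.4]
 [-1.2  0.5]
 [ 0.5  0.7]
 [ 1.3 -0.2]
 [-0.4  0.1]
 [-0.1  0.2]]
[560.75360588 -15.45930464  78.        ]
[522.68438682 -85.82076114  98.        ]
[603.58147732  63.69733392  98.        ]
```

```bash
cat > go.py <<'E'
from fit import *
def go(pos,yaw):  # tool y along unit x; yaw in rad; tool pointing down
    st=read_state(); q=st['orientation']; Rc=R.from_quat([q[1],q[2],q[3],q[0]])
    y=np.array([np.cos(yaw),np.sin(yaw),0]); z=np.array([0,0,-1.]); Rt=R.from_matrix(np.c_[np.cross(y,z),y,z])
    print('t',st['t'],'F',st['force'].round(1),'tcp',st['tcp_pos'].round(1),'w',round(st['gripper_width'],2))
    print('shift m',(Rc.inv().apply(np.array(pos)-st['tcp_pos'])/1000).round(4),'turn',(Rc.inv()*Rt).as_rotvec().round(4))
E
python3 -c "
from go import *
print(tcp_to_tips if not callable(tcp_to_tips) else tcp_to_tips())
go([561,-15,256],-.496)"
```

```text
25.0
t 0.5 F [ 1.1  0.5 -0. ] tcp [265.8 620.4 256.3] w 1.0
shift m [-5.216e-01 -4.678e-01  3.000e-04] turn [-0.000e+00  1.000e-04  1.662e+00]
```

Call:
send_rows --targets '[[[-0.037,-0.033,0,0,0,0.12,1],[-0.074,-0.067,0,0,0,0.24,1],[-0.112,-0.1,0,0,0,0.36,1],[-0.149,-0.134,0,0,0,0.48,1],[-0.186,-0.167,0,0,0,0.6,1]]]'

```text
t: 1.12
tcp_pos: [371.6, 392.2, 256.6]
orientation: [0.0, 0.483, 0.875, 0.0]
force: [1.2, 1.0, 0.2]
gripper_width: -0.003
grip_force: 0.0
```

```bash
python3 -c "
from go import *
go([561,-15,256],-.496)"
```

```text
t 1.125 F [1.2 1.  0.2] tcp [371.6 392.2 256.6] w -0.0
shift m [-4.455e-01 -5.670e-02  4.000e-04] turn [ 4.000e-04 -5.000e-04  1.058e+00]
```

Call:
send_rows --targets '[[[-0.05,-0.006,0,0,0,0.12,1],[-0.1,-0.013,0,0,0,0.24,1],[-0.15,-0.019,0,0,0,0.36,1],[-0.2,-0.026,0,0,0,0.48,1],[-0.25,-0.032,0,0,0,0.6,1]]]'

```text
t: 1.75
tcp_pos: [478.6, 164.1, 256.6]
orientation: [0.0, 0.72, 0.694, 0.0]
force: [0.3, 0.3, -0.5]
gripper_width: -0.002
grip_force: 0.0
```

```bash
python3 -c "
from go import *
go([561,-15,256],-.496)"
```

```text
t 1.75 F [ 0.3  0.3 -0.5] tcp [478.6 164.1 256.6] w -0.0
shift m [-0.1759  0.089   0.0006] turn [ 0.0005 -0.0007  0.4583]
```

Call:
send_rows --targets '[[[-0.045,0.022,0,0,0,0.12,1],[-0.09,0.045,0,0,0,0.24,1],[-0.135,0.067,0,0,0,0.36,1],[-0.176,0.089,0,0,0,0.458,1],[-0.176,0.089,0,0,0,0.458,1]]]'

```text
t: 2.38
tcp_pos: [561.9, -17.5, 256.5]
orientation: [0.001, 0.86, 0.511, -0.0]
force: [-0.1, 0.3, 0.3]
gripper_width: -0.0
grip_force: 0.0
```

```bash
python3 - <<'E'
from go import *
st=read_state(); c=cam('wrist',st); im=get_image('wrist'); np.save('w1.npy',0)
cv2.imwrite('pics/w1.png',im); 
p=[562.7,-11.9,-.496]
for P in((0,-4,78),(0,-84,98),(70,-150,80),(-70,-150,80),(60,-26,80),(-60,-26,80)): print(P,px(c,U(p,P)).round())
for q in('tab_top','lid_ridge'):print(q,search_frame('wrist',q)[:2])
go([561,-15,256],-.496)
E
```

```text
(0, -4, 78) [321. 178.]
(0, -84, 98) [322. 266.]
(70, -150, 80) [388. 312.]
(-70, -150, 80) [255. 312.]
(60, -26, 80) [386. 201.]
(-60, -26, 80) [257. 201.]
tab_top [{'uv': [320.4, 175.3], 'score': 0.96}]
lid_ridge [{'uv': [319.1, 235.3], 'score': 0.83}, {'uv': [318.8, 103.9], 'score': 0.65}]
t 2.525 F [ 0.1  0.6 -0.2] tcp [560.8 -12.5 256.1] w 0.0
shift m [-0.0021  0.0014  0.0001] turn [-0.0008 -0.0004  0.0054]
```

View pics/w1.png

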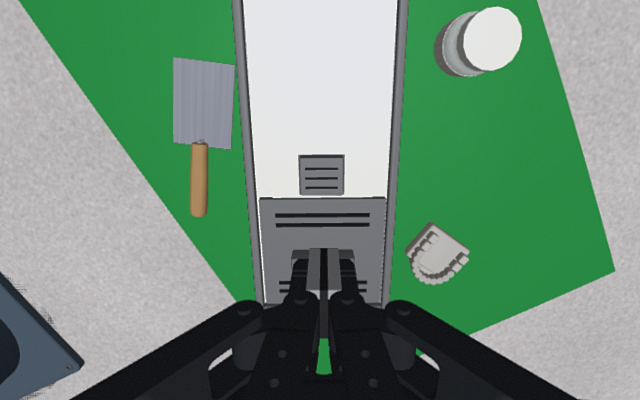

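The wrist view shows the tab at (321,175) and the lid's front edge on row 198. That is about 3 px off the prediction, but the arm was still settling. I'll re-measure now it is at rest.

```bash
python3 - <<'E'
from go import *
p=[562.7,-11.9,-.496]
for i in range(2):
    st=read_state(); c=cam('wrist',st); im=get_image('wrist')
    u=search_frame('wrist','tab_top')[0]['uv']; t=w(c,u,78)
    print(st['tcp_pos'].round(1),u,px(c,U(p,(0,-4,78))).round(1),t.round(1))
    g=cv2.cvtColor(im,6).astype(int)
    for col in(290,350): e=np.diff(g[185:215,col-3:col+4].mean(1)); r=185+e.argmin()+.5; q=w(c,(col,r),78); print('lid edge',r,(U([0,0,-p[2]],(q[0]-p[0],q[1]-p[1],0)))[:2].round(1),e.min())
cv2.imwrite('pics/w2.png',im)
go([561,-15,256],-.496)
E
```

```text
[560.8 -12.5 256.1] [320.7, 176.4] [325.5 182.3] [559.6  -8.4  78. ]
lid edge 201.5 [-33.  -22.9] -124.28571428571428
lid edge 201.5 [ 23.1 -22.5] -160.0
[560.7 -11.9 256.2] [324.7, 177.3] [325.8 182.8] [562.4 -10.4  78. ]
lid edge 201.5 [-33.3 -22.4] -130.57142857142858
lid edge 201.5 [ 22.9 -22. ] -90.14285714285714
t 2.725 F [-0.6 -0.3 -1.3] tcp [560.8 -12.2 256.4] w -0.0
shift m [-0.0024  0.0015  0.0004] turn [-0.0003 -0.0004  0.0061]
```

The tab centre lies under the TCP to within about 2 mm, so I can descend straight down.

Call:
send_rows --targets '[[[0.001,0,0.05,0,0,0.005,1],[0.001,0,0.1,0,0,0.005,1],[0.001,0,0.135,0,0,0.005,1],[0.001,0,0.145,0,0,0.005,1],[0.001,0,0.145,0,0,0.005,1]]]'

```text
t: 3.35
tcp_pos: [561.7, -12.3, 111.6]
orientation: [-0.0, 0.859, 0.512, -0.0]
force: [-0.7, -1.1, 0.9]
gripper_width: -0.001
grip_force: 0.0
```

```bash
python3 - <<'E'
from go import *
for i in range(2):
    st=read_state(); c=cam('wrist',st); im=get_image('wrist')
cv2.imwrite('pics/w3.png',im); print(px(c,U([562.8,-8.6,-.496],(0,14,78))),px(c,U([562.8,-8.6,-.496],(0,-26,78))))
go([560.9,-12.1,94],-.496)
E
```

```text
[321.59440133 223.3094209 ] [321.75407265 292.93285155]
t 3.45 F [0.2 0.  0.4] tcp [562.4 -12.5 112.7] w 0.0
shift m [-0.0004 -0.0015  0.0187] turn [ 0.0018 -0.0011 -0.0008]
```

View pics/w3.png

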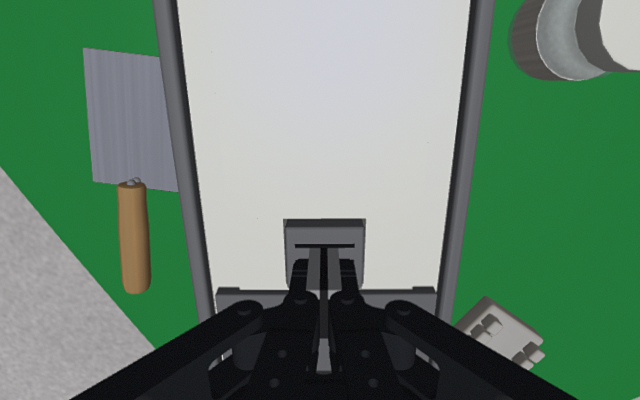

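The tab spans columns 284–365 with its far edge on row 218. The fingertips are over it, about 2–3 mm short of centre, so I'll add 3 mm forward and press.

Call:
send_rows --targets '[[[0.003,0,0.004,0,0,0,1],[0.003,0,0.008,0,0,0,1],[0.003,0,0.011,0,0,0,1],[0.003,0,0.013,0,0,0,1],[0.003,0,0.013,0,0,0,1]]]'

```text
t: 4.08
tcp_pos: [563.0, -9.9, 98.2]
orientation: [0.0, 0.859, 0.512, -0.0]
force: [0.4, 0.7, 0.9]
gripper_width: -0.001
grip_force: 0.5
```

```bash
python3 - <<'E'
from go import *
go([563.5,-10.6,94],-.496)
E
```

```text
t 4.075 F [0.4 0.7 0.9] tcp [563.   -9.9  98.2] w -0.0
shift m [-0.0004  0.0008  0.0042] turn [ 0.      0.0001 -0.0009]
```

Call:
send_rows --targets '[[[0,0,0.001,0,0,0,1],[0,0,0.002,0,0,0,1],[0,0,0.003,0,0,0,1]]]'

```text
t: 4.45
tcp_pos: [563.0, -10.0, 95.3]
orientation: [0.0, 0.859, 0.511, 0.0]
force: [1.4, 0.7, 2.6]
gripper_width: -0.001
grip_force: 1.9
```

Call:
send_rows --targets '[[[0,0,0.001,0,0,0,1],[0,0,0.0015,0,0,0,1]]]'

```text
t: 4.7
tcp_pos: [562.9, -9.9, 93.7]
orientation: [0.0, 0.859, 0.511, -0.0]
force: [0.3, 1.1, 3.4]
gripper_width: 0.001
grip_force: 1.9
```

Call:
send_rows --targets '[[[0,0,0.0005,0,0,0,1],[0,0,0.0005,0,0,0,1]]]'

```text
t: 4.95
tcp_pos: [563.0, -9.9, 93.2]
orientation: [0.0, 0.859, 0.511, -0.0]
force: [1.2, 1.1, 2.2]
gripper_width: 0.001
grip_force: 1.2
```

Call:
send_rows --targets '[[[0,0,-0.02,0,0,0,1],[0,0,-0.06,0,0,0,1],[0,0,-0.06,0,0,0,1],[-0.05,0,-0.06,0,0,0,1],[-0.05,0,-0.06,0,0,0,1]]]'

```text
t: 5.58
tcp_pos: [536.6, -57.5, 152.8]
orientation: [0.0, 0.861, 0.509, -0.001]
force: [0.7, 0.3, 0.5]
gripper_width: 0.002
grip_force: 0.0
```

```bash
python3 - <<'E'
from go import *
for i in range(2):
    st=read_state(); c=cam('wrist',st); im=get_image('wrist')
cv2.imwrite('pics/w4.png',im)
p=[565.3,-7.1,-.496]
for z in(78,70,68): print(z,[px(c,U(p,(x,y,z))).round(1) for x,y in((-20,14),(20,14),(20,-22))])
print('lid',px(c,U(p,(0,-26,78))))
go(U(p,(0,-112,153)),-.496)
E
```

```text
78 [array([290.1, 108.6]), array([362. , 108.3]), array([360. , 171.2])]
70 [array([291.4, 107.7]), array([360.5, 107.4]), array([358.7, 168. ])]
68 [array([291.7, 107.5]), array([360.1, 107.2]), array([358.4, 167.2])]
lid [326.12108233 177.86743778]
t 5.675 F [-0.1  0.7  0.7] tcp [538.5 -54.1 152.7] w -0.0
shift m [-0.0579  0.0013 -0.0003] turn [-0.0012  0.0005 -0.0024]
```

View pics/w4.png

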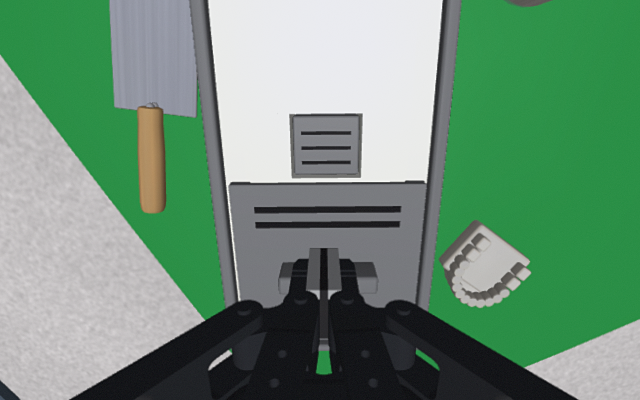

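The tab now sits flat in its recess at rows 114–178 with a thin rim around it. The lid hasn't moved and the ridge is at about row 263. Next I go behind the ridge and down to 5 mm above the lid.

Call:
send_rows --targets '[[[-0.03,0.001,0,0,0,0,1],[-0.058,0.001,0,0,0,0,1],[-0.058,0.001,0,0,0,0,1],[-0.058,0.001,0,0,0,0,1]]]'

```text
t: 6.18
tcp_pos: [512.8, -104.1, 152.9]
orientation: [-0.0, 0.859, 0.512, 0.0]
force: [0.9, 0.6, 0.2]
gripper_width: 0.001
grip_force: 0.0
```

```bash
python3 - <<'E'
from go import *
p=[565.3,-7.1,-.496]
for i in range(2):
    st=read_state(); c=cam('wrist',st); im=get_image('wrist')
cv2.imwrite('pics/w5.png',im)
print('ridge',[px(c,U(p,P)).round() for P in((0,-78,98),(0,-90,98),(0,-26,78))])
go(U(p,(0,-110,108)),-.496)
E
```

```text
ridge [array([324., 183.]), array([324., 204.]), array([324.,  81.])]
t 6.275 F [-0.4 -0.1 -0.1] tcp [ 512.9 -104.   153. ] w -0.0
shift m [ 0.0001 -0.      0.045 ] turn [-0.0004 -0.0003  0.0009]
```

View pics/w5.png

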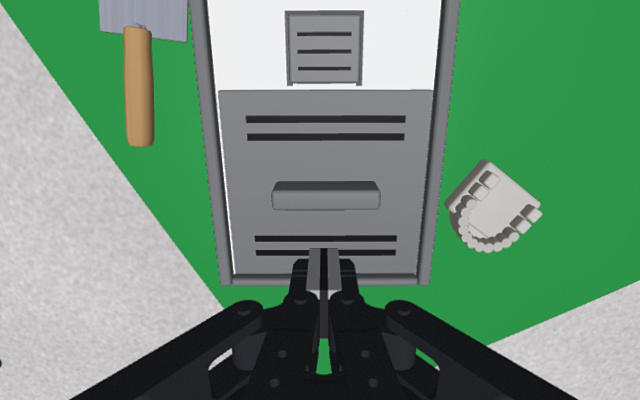

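The ridge top is at rows 192–210 and columns 272–380, about 5 mm nearer than predicted, so I'll back off 6 mm more before descending.

Call:
send_rows --targets '[[[-0.006,0.001,0.01,0,0,0,1],[-0.006,0.001,0.03,0,0,0,1],[-0.006,0.001,0.042,0,0,0,1],[-0.006,0.001,0.045,0,0,0,1],[-0.006,0.001,0.045,0,0,0,1]]]'

```text
t: 6.9
tcp_pos: [510.4, -111.1, 108.2]
orientation: [-0.0, 0.859, 0.511, -0.0]
force: [0.5, 0.2, 0.7]
gripper_width: 0.001
grip_force: 0.0
```

Call:
send_rows --targets '[[[0.004,0,0,0,0,0,1],[0.008,0,0,0,0,0,1],[0.012,0,0,0,0,0,1],[0.016,0,0,0,0,0,1],[0.02,0,0,0,0,0,1]]]'

```text
t: 7.52
tcp_pos: [519.9, -93.9, 108.5]
orientation: [0.0, 0.859, 0.511, -0.0]
force: [-1.5, -4.3, 2.7]
gripper_width: -0.0
grip_force: 1.9
```

```bash
python3 - <<'E'
from go import *
go([512.9,-104,108],-.496)
for i in range(1):
    st=read_state(); c=cam('wrist',st); im=get_image('wrist')
cv2.imwrite('pics/w6.png',im)
E
```

```text
t 7.525 F [-1.5 -4.3  2.7] tcp [519.9 -93.9 108.5] w -0.0
shift m [-0.0122 -0.0013  0.0005] turn [ 0.0004  0.0006 -0.0017]
```

View pics/w6.png

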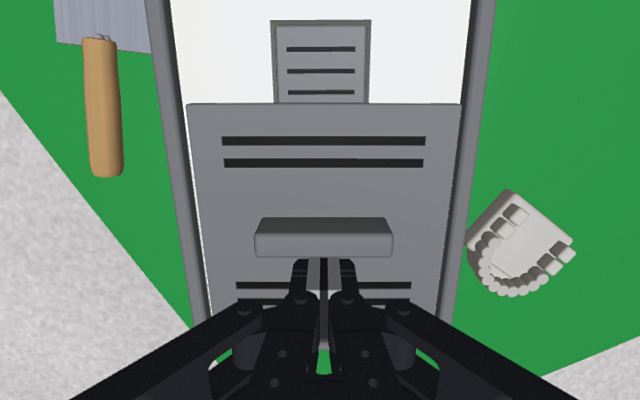

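The fingertips now touch the ridge, and the lid's edge (row 103) has just reached the flush tab. I'll continue slowly and watch the force.

Call:
send_rows --targets '[[[0.002,0,0,0,0,0,1],[0.004,0,0,0,0,0,1],[0.007,0,0,0,0,0,1],[0.01,0,0,0,0,0,1]]]'

```text
t: 8.07
tcp_pos: [524.7, -84.5, 108.3]
orientation: [0.0, 0.859, 0.511, -0.0]
force: [-1.0, -2.9, 3.3]
gripper_width: 0.002
grip_force: 1.9
```

Call:
send_rows --targets '[[[0.006,0,0,0,0,0,1],[0.014,0,0,0,0,0,1],[0.022,0,0,0,0,0,1],[0.031,0,0,0,0,0,1],[0.04,0,0,0,0,0,1]]]'

```text
t: 8.7
tcp_pos: [544.0, -48.8, 108.3]
orientation: [-0.0, 0.859, 0.512, -0.0]
force: [-1.3, -2.5, 3.2]
gripper_width: 0.002
grip_force: 1.9
```

Call:
send_rows --targets '[[[0.01,0,0,0,0,0,1],[0.02,0,0,0,0,0,1],[0.03,0,0,0,0,0,1],[0.04,0,0,0,0,0,1],[0.05,0,0,0,0,0,1]]]'

```text
t: 9.32
tcp_pos: [567.9, -4.9, 108.3]
orientation: [-0.0, 0.859, 0.512, -0.0]
force: [-2.0, -2.8, 3.8]
gripper_width: -0.001
grip_force: 1.8
```

Call:
send_rows --targets '[[[0.01,0,0,0,0,0,1],[0.02,0,0,0,0,0,1],[0.03,0,0,0,0,0,1],[0.037,0,0,0,0,0,1],[0.042,0,0,0,0,0,1]]]'

```text
t: 9.95
tcp_pos: [587.7, 31.8, 108.2]
orientation: [-0.0, 0.859, 0.512, -0.0]
force: [-2.0, -2.7, 2.7]
gripper_width: 0.003
grip_force: 1.6
```

```bash
python3 - <<'E'
from go import *
st=read_state(); print(st['tcp_pos']@np.array([.476,.88,0]))
go([600,40,108],-.496)
cv2.imwrite('pics/w7.png',get_image('wrist'))
E
```

```text
307.72444577988114
t 9.95 F [-2.  -2.7  2.7] tcp [587.7  31.8 108.2] w 0.0
shift m [0.0131 0.0069 0.0002] turn [-0.0001  0.0001 -0.0008]
```

View pics/w7.png

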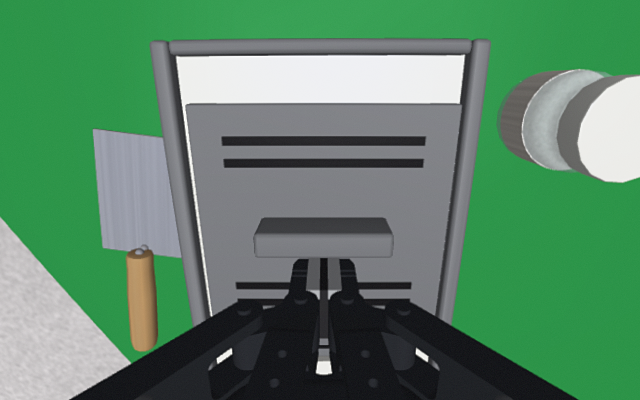

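The lid is sliding square between the rails, with about 22 mm left to the end stop. I'll approach slowly.

Call:
send_rows --targets '[[[0.005,0,0,0,0,0,1],[0.01,0,0,0,0,0,1],[0.014,0,0,0,0,0,1],[0.016,0,0,0,0,0,1],[0.018,0,0,0,0,0,1]]]'

```text
t: 10.62
tcp_pos: [596.2, 47.3, 108.2]
orientation: [-0.0, 0.859, 0.511, -0.0]
force: [-1.7, -1.0, -0.7]
gripper_width: -0.002
grip_force: 0.7
```

Call:
send_rows --targets '[[[0.001,0,0,0,0,0,1],[0.002,0,0,0,0,0,1],[0.003,0,0,0,0,0,1]]]'

```text
t: 11.0
tcp_pos: [597.3, 49.0, 108.2]
orientation: [0.0, 0.859, 0.511, -0.001]
force: [-2.4, -5.8, 0.8]
gripper_width: 0.0
grip_force: 3.1
```

Call:
send_rows --targets '[[[0.001,0,0,0,0,0,1],[0.002,0,0,0,0,0,1]]]'

```text
t: 11.25
tcp_pos: [597.3, 49.0, 108.2]
orientation: [0.001, 0.86, 0.511, -0.002]
force: [-5.5, -9.9, 3.1]
gripper_width: -0.0
grip_force: 5.9
```

The force has risen to 11 N with the motion halted, so the lid is at the stop. I'll back off, lift and check.

Call:
send_rows --targets '[[[-0.006,0,0,0,0,0,1],[-0.015,0,0,0,0,0,1],[-0.015,0,-0.02,0,0,0,1],[-0.015,0,-0.06,0,0,0,1],[-0.04,0,-0.11,0,0,0,1]]]'

```text
t: 11.88
tcp_pos: [579.5, 18.1, 218.7]
orientation: [-0.001, 0.858, 0.513, -0.0]
force: [1.7, 0.5, 0.1]
gripper_width: 0.0
grip_force: 0.0
```

Call:
send_rows --targets '[[[-0.05,0,-0.04,0,0,0,1],[-0.1,0,-0.06,0,0,0,1],[-0.1,0,-0.06,0,0,0,1],[-0.1,0,-0.06,0,0,0,1]]]'

```text
t: 12.38
tcp_pos: [531.9, -70.9, 278.3]
orientation: [-0.0, 0.859, 0.512, 0.001]
force: [1.0, 0.6, -0.1]
gripper_width: -0.001
grip_force: 0.0
```

```bash
python3 - <<'E'
from go import *
cv2.imwrite('pics/w8.png',get_image('wrist')); go([600,40,108],-.496)
E
```

```text
t 12.425 F [ 0.7  0.6 -0.1] tcp [532.  -70.4 277.9] w 0.0
shift m [0.1293 0.0074 0.1699] turn [-0.0006 -0.0007  0.0003]
```

View pics/w8.png

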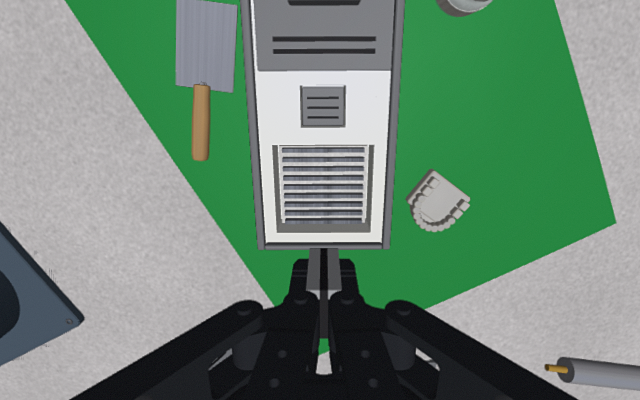

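The filter is exposed. The gap from the lid to the tab (rows 70–86, about 14 mm) matches the lid standing against the end stop. The tab is in, the bystanders haven't moved and the arm is clear.

```bash
python3 -c "
from workcell import *
print(job_done())"
```

```text
the job is handed in; nothing more can be done
None
```

The job is handed in: the snap tab is pressed in, about flush with the deck, the lid sits against the end stop, nothing around it was touched, and the arm is clear after about 12.4 s.

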